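# Load and pin a broom-handle drilling jig

## Task

Load the red-tailed broom handle into the hinged drilling jig so that its wire hole can be drilled: press it down past the sprung roller jaw until its neck snaps into the fork clip and its plain end lies in the V, then swing the aluminium top plate shut over it and push the orange-gripped pin down through the plate into the hole below. Finish while still gripping the pin and pressing it down, so that the plate is held fully shut against its sprung foot. Leave the other things on the bench where they are.

Things in the scene. Friction and masses are not known exactly. Their poses are not given: they have to be found in the camera images.
- jig: Fixed drilling jig on a 180 x 195 x 8 mm plywood plate. Origin on the bench below the loaded handle's axis; z up; the handle lies along y, axis at x 0, z 38 mm, tail to +y. Dark V block: x -78 to 60, y -85 to -30, top z 50; its 90 degree V runs along y, mouth 52 mm wide; a 20 mm rod in it tops out at z 48. Between y -30 and 55 only the plate lies below the handle.
- clip_seat (a point): Axis of the loaded handle in the middle of the steel fork clip, at (0, 65, 38) mm in the jig's frame, same axes: the middle of the handle's neck belongs here (up to 11 mm off along y). The fork is 12 mm thick along y, slot 17 mm wide at x 0, slot floor z 31, prongs up to z 41 (-x side) and 55 (+x side, flared outward).
- jaw (a joint): Blue sprung jaw on the fork's -x side, 21 mm wide, with a white roller (10 mm across) on top. 0 = closed: roller centre at x -8, z 47 mm in the jig's frame, overhanging the slot; grows (rad) as it is pushed out to -x. A neck pushed straight down rolls it aside (about 0.1 rad, 2 to 6 N); it snaps back to 0 over the seated neck. A tab leans out from it, up to z 58.
- leaf (a joint): Hinged aluminium top plate, 120 x 55 x 12 mm, 0.26 kg, red strip at its free edge. 0 = shut flat on the V block (top at z 62 mm); grows (rad) as it opens up and over to the jig's +x; stop at 2.05. It starts leaning back past upright; pushed over from behind to below 1.4 it falls shut by itself in 1 to 2 s. A steel drill bush, 18 mm wide, stands 5 mm above its top, 52 mm from the hinge.
- leaf_hinge (a point): On the plate's hinge axis (along the jig's y), middle of its width, at (52, -57.5, 56) mm in the jig's frame, same axes. Under the plate, above the V, is a sprung rubber foot: dropped on a loaded handle, the plate rests on it 0.05 to 0.08 rad open, and needs about 4 N downward at the pin hole to be held fully shut.
- leaf_edge (a point): Middle of the plate's free edge, 127 mm from the hinge axis, halfway through the 12 mm thickness; moves with the plate.
- leaf_hole (a point): Centre of the pin hole (11 mm wide, through) in the upper face of the plate, 110 mm from the hinge axis; moves with the plate.
- base_hole (a point): Mouth of the pin hole (11 mm wide, 42 mm deep) in the V block's top, at (-58, -57.5, 50) mm in the jig's frame; the plate's hole lies over it when the plate is down.
- handle: Turned wooden broom handle, 186 mm long, 50 g, level in its cradle, axis 34 mm above the bench. Origin on the axis, mid-neck; y along the axis to the red tail. Body 20 mm thick from y -145 to -17 mm, neck 14 mm thick from -17 to 17, red tail 20 mm thick from 17 to 41. It may be rolled about y.
- cradle: Fixed wooden cradle of the handle, base 56 x 155 x 8 mm; origin at the centre of its underside, y along the handle. Two V supports, 12 mm thick, tops about 36 mm high, at y -61 and 62; between them only the base lies below the handle, whose mid-neck is at about y 35.
- pin: Steel pin with upright orange grip, 60 g, standing in one hole of the rack. Origin at the centre of its collar's underside; z up. Shank 8 mm thick, to 38 mm below the origin, with a tapered point; collar 20 mm wide, 5 mm high; grip 18 mm thick, from 5 to 45 mm above the origin. The collar bears on the plate when the pin is home.
- pin_tip (a point): Point of the pin's shank, 38 mm below its origin.
- rack: Fixed wooden rack, 56 x 190 x 45 mm; origin at the centre of its underside; three holes, 10.5 mm wide and 40 mm deep, in its top at y -60, 0 and 60 mm, holding the pin, an awl and a punch in any order, their shoulders on its top.
- awl: Awl with a dark pear-shaped wooden handle, 28 mm wide, in the rack; origin at its shoulder on the rack's top; 56 mm above that. To be left alone.
- punch: Dark steel punch, 14 mm wide, in the rack; origin at its shoulder on the rack's top; 52 mm above that. To be left alone.
- pliers: Small pliers with blue handles lying on the bench, 150 x 50 mm, 11 mm high; origin under the joint, jaws to its x. To be left alone.
- maize: Yellow maize cob lying on the bench, 155 mm long along its x, 45 mm thick. To be left alone.
- walnut: Walnut, 36 mm wide, 34 mm high, origin at its underside. To be left alone.
- paintjar: Paint jar with a green lid, 60 mm wide, 70 mm high, origin under its centre. To be left alone.
- spool: Spool of copper wire standing on the bench, 56 mm wide, 46 mm high, origin under its centre. To be left alone.
- brush: Paint brush lying on the bench, 200 mm long along its x. To be left alone.
Not all that is in view belongs to the job. What is shaped like the pin but blue is not meant.

How it is judged:
By the outcome, as a careful person would: the job done as asked, in the order asked, and still so for the second after the job is handed in, while the arm keeps its last pose, push and grip.
It also fails if it takes over 67 s, if anything falls off the work surface, if the arm or the gripper's body presses on something with over 40 N, if the wrist force passes 120 N, or if a joint passes its speed limit or range.

## Robot

A 7-joint arm with a two-finger parallel gripper is mounted at the origin on the work surface. World frame = base frame: x ahead of the robot, y to its left, z up, the work surface at z = 0. Lengths are in m, angles in rad, forces in N, time in s.
With the tool pointing down it reaches from about 0.35 to 0.9 m from the base axis. Payload 19.9 kg.
Tool frame: the origin (TCP) lies midway between the tips of the shut fingers; the grasp point (between the pads) lies 19 mm behind it (bot.grip_point_offset is the distance from the TCP to the grasp point, in m); z points along the fingers, x is the direction in which the jaws open and shut, and the axes are right-handed (so a half turn about z gives the same grasp; the last joint's range is limited). The gripper opens to 94 mm and grips with 3 to 60 N. Pads are 16 mm wide; open, the fingers measure 119 mm over their backs; the gripper's body (75 mm by 177 mm) begins 78 mm behind the grasp point.
Start: joints at [-1.183, 0.417, -0.01, 1.614, 0.005, 1.111, -0.053], TCP at [0.26, 0.568, 0.205] pointing down, gripper open.
Joint ranges: [-2.81, 2.81], [-0.39, 2.02], [-1.27, 1.25], [0.06, 2.57], [-1.19, 4.33], [0.19, 2], [-2.82, 2.82]. Speed limits (rad/s): [1.89, 1.89, 2.39, 2.39, 3.01, 3.01, 3.01].

## Interface

Orientations are given as [roll, pitch, yaw] about the fixed x, y, z axes, in that order (R = Rz(yaw) Ry(pitch) Rx(roll)).
In Python, from plant import bot gives the robot as it stands. The module is installed in compiled form; this text tells all that it offers.
- The arm moves only by the tool jog_arm, never from a script. Its argument "motion" is a list of rows, each a list of 4 numbers: the shift along the world's x, y, z in mm, then the turn about the world's z in degrees. In form: [[dx, dy, dz, twist], ...]. A call has exactly 10 rows; each row is the pose to reach, as a shift and turn from the pose commanded when the call began; what a row does not reach only later rows make up. A row lasts 1/10 s, in which the tool goes at most 50 mm and 8.59 degrees, less where a joint would pass 70% of its speed; a pose out of reach is approached as far as the arm can. A call with a gripper value outside its range is refused whole. "jaw" is the finger opening in mm, from 0 to 94, set as the call begins (left out, the last holds). The fingers move at their own pace and stop on an object; "squeeze" is the grip in N (left out, the last holds). Time passes only in rows, so rows that repeat a pose let the fingers close, or fill a call up. It gives the time, the measured TCP pose, the force and the opening at its end, in the units of the state.
- bot.read_state(): the state, without advancing time (a new reading comes with each control period).
- bot.read_camera(name): name is "scene" or "side" or "wrist"; returns the picture (400x640x3 uint8, red, green, blue); there is no depth.
- bot.get_calibration(name): a dict with "mtx" (3x3 intrinsics, pixels), "rvec" (rotation vector, rad) and "tvec" (3), from world to camera coordinates, as OpenCV has them; the wrist camera has in their place "hand_eye" (4x4, takes a point from camera to tool coordinates, whose origin is the TCP and whose axes are the tool frame's). Camera axes: x right, y down, z forward; pixel columns grow to the right and rows downward; lengths in m; the calibration is good to about 2 mm. A picture is of the moment at which its call begins: read the wrist's pose just before it. get_calibration takes no time and is no camera call.
- bot.sign_off(): hands the job in, once; it reports no verdict.
Trained networks look in the newest picture that a camera, given by its name, has taken for a name from the list of things; names that differ only in an ending like _2 or _b are one class to them, and where a whole thing is asked for, a point or a joint stands for the part that bears it (a point fixed in the world has none). Each returns a list of dicts, best first, with "score" (0 to 1); they miss things now and then, are a little off and sometimes report something else, mostly with a low value. They report only what shows in the picture. A call takes as long as a camera call. They do not tell look-alikes from the thing itself.
- bot.recognise(target, camera): "location" ([x, y, z] in m, in world coordinates, good to about 4 mm: the middle of the surface that is visible of it).
- bot.outline_of(target, camera): "pixels" (400x640 bool, what is visible of it).
The state is a dict: "time": time; "joint_pos": joint angles; "joint_vel": joint speeds; "joint_torque": joint torques, N m; "ee_pos": TCP position; "ee_rot": TCP orientation; "ft_force": force on the tool from outside, world axes, zero at the start; "wrist_torque": the same for the moment, N m; "width": opening from 0.0 (shut) to 1.0 (fully open).
Only numpy, scipy, OpenCV 4.12 (cv2) and the standard library are available. Lean on these libraries where they do the work, as an engineer would, in place of code of your own. Each camera call takes 0.05 s, during which the arm holds its last target.

## Working session

There is one attempt and no reset: what is moved stays moved. The work goes in short steps, Python scripts to look and compute and a tool call to move; the robot and the scene stay as the last step left them, time stands still between calls to the robot, and variables do not carry over. Pictures are saved under pics/ and viewed, and the job is handed in when it is done.

Besides the shell and the picture viewer there is one more tool, called as name(argument=value, ...) on one line, values as JSON. jog_arm: Moves the arm, as the interface text tells. Its arguments: {"type":"object","properties":{"motion":{"type":"array","items":{"type":"array","items":{"type":"number"}}},"jaw":{"type":"number"},"squeeze":{"type":"number"}},"required":["motion"]}

```bash
mkdir -p pics
cat > h.py <<'E'
import numpy as np, cv2
from plant import bot
def save(img,name,crop=None,scale=1):
    if crop: img=img[crop[1]:crop[3],crop[0]:crop[2]]
    img=cv2.resize(img,None,fx=scale,fy=scale,interpolation=cv2.INTER_CUBIC)
    cv2.imwrite('pics/'+name,img[:,:,::-1])
def rpy(r):
    a,b,c=r
    return cv2.Rodrigues(np.array([0,0,c*1.]))[0]@cv2.Rodrigues(np.array([0,b*1.,0]))[0]@cv2.Rodrigues(np.array([a*1.,0,0]))[0]
def cam(name,st=None):
    c=bot.get_calibration(name);K=np.array(c['mtx'])
    if name=='wrist':
        T=np.array(c['hand_eye']);st=st or bot.read_state()
        R=rpy(st['ee_rot']);Rw=R@T[:3,:3];o=R@T[:3,3]+np.array(st['ee_pos'])
        return K,Rw.T,-Rw.T@o
    R=cv2.Rodrigues(np.array(c['rvec'],float))[0]
    return K,R,np.array(c['tvec'],float).ravel()
def proj(P,C):
    K,R,t=C;p=(R@np.atleast_2d(P).T).T+t;q=(K@p.T).T
    return q[:,:2]/q[:,2:]
def ray(px,C):
    K,R,t=C;d=R.T@np.linalg.inv(K)@np.array([px[0],px[1],1.]);return -R.T@t,d
def onz(px,z,C):
    o,d=ray(px,C);return o+d*(z-o[2])/d[2]
def tri(px1,C1,px2,C2):
    o1,d1=ray(px1,C1);o2,d2=ray(px2,C2)
    d1/=np.linalg.norm(d1);d2/=np.linalg.norm(d2)
    s=np.linalg.lstsq(np.c_[d1,-d2],o2-o1,rcond=None)[0]
    a=o1+s[0]*d1;b=o2+s[1]*d2
    return (a+b)/2,np.linalg.norm(a-b)
E
python3 - <<'E'
from h import *
print(bot.read_state())
for n in ['scene','side','wrist']:
    save(bot.read_camera(n),n+'0.png')
    K,R,t=cam(n);print(n,K.round(1).tolist(),(-R.T@t).round(3),R.round(2).tolist())
E
```

```text
{'time': 0.0, 'joint_pos': array([-1.18248923,  0.41797848, -0.01027989,  1.6141606 ,  0.004689  ,
        1.11068408, -0.05299122]), 'joint_vel': array([ 0.00187385,  0.0021445 , -0.0014038 , -0.00080337,  0.0001385 ,
       -0.00056115,  0.00138623]), 'joint_torque': array([ 1.77950740e-03, -8.51237082e+01,  6.39864821e-01, -4.25969160e+01,
       -4.86664474e-02,  1.87070266e-02,  1.05277468e-04]), 'ee_pos': array([0.2603024 , 0.56780966, 0.20482828]), 'ee_rot': array([3.14150263e+00, 1.20350331e-03, 1.14098012e+00]), 'ft_force': array([ 0.3274996 , -0.51820208, -0.18239265]), 'wrist_torque': array([-0.00898972,  0.06685316,  0.04327434]), 'width': 1.0005384135096727}
scene [[497.3, 0.0, 319.4], [0.0, 497.3, 201.6], [0.0, 0.0, 1.0]] [ 1.3   -0.544  0.793] [[0.57, 0.82, 0.0], [0.51, -0.35, -0.78], [-0.64, 0.44, -0.62]]
side [[429.5, 0.0, 314.7], [0.0, 429.5, 203.0], [0.0, 0.0, 1.0]] [0.453 0.8   0.739] [[-0.99, -0.14, -0.01], [-0.08, 0.63, -0.77], [0.11, -0.76, -0.64]]
wrist [[278.9, 0.0, 317.6], [0.0, 278.9, 198.9], [0.0, 0.0, 1.0]] [0.193 0.6   0.386] [[0.42, 0.91, -0.0], [0.88, -0.4, 0.25], [0.23, -0.11, -0.97]]
```

View pics/scene0.png

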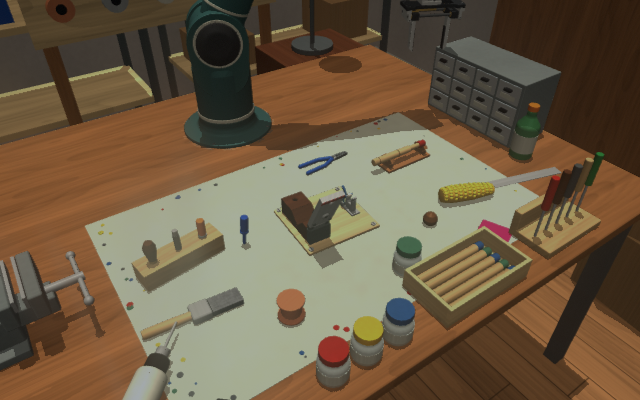

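View pics/side0.png

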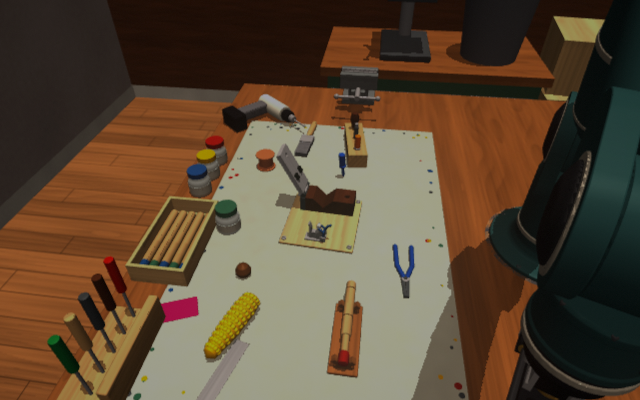

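View pics/wrist0.png

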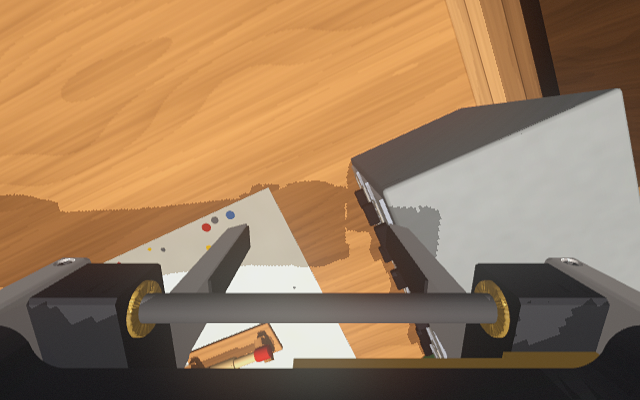

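The scene view shows the red-tailed handle in its cradle at (402,153), the jig at (325,215), and the rack at (180,250). In the rack are the awl (150,250), the punch (177,238) and the orange pin (200,228). Look-alikes: a blue pin at (244,228) and blue/green-tailed handles in the box at (470,270).

Run:
```python
from h import *
for n in ['scene','side']:
    im=bot.read_camera(n)
    for t in ['handle','cradle','jig','leaf','jaw','pin','rack','leaf_edge','leaf_hole','pin_tip']:
        try:
            r=bot.recognise(t,n)
            print(n,t,[(round(d['score'],2),np.round(d['location'],3).tolist(),proj(d['location'],cam(n))[0].round().tolist()) for d in r[:3]])
        except Exception as e: print(n,t,e)
    save(im,n+'_jig.png',(255,165,405,265) if n=='scene' else (260,130,380,260),5 if n=='scene' else 4.5)
    save(im,n+'_hdl.png',(360,125,450,185) if n=='scene' else (310,270,390,385),6 if n=='scene' else 5)
    save(im,n+'_rack.png',(120,200,260,300) if n=='scene' else (330,100,380,185),5)
print(bot.read_state()['time'])
```

```text
scene handle [(0.66, [0.472, 0.289, 0.036], [398.0, 155.0])]
scene cradle [(0.56, [0.472, 0.321, 0.004], [406.0, 161.0])]
scene jig [(0.57, [0.595, -0.058, 0.011], [320.0, 235.0])]
scene leaf [(0.86, [0.644, -0.078, 0.128], [326.0, 210.0])]
scene jaw [(0.62, [0.537, 0.061, 0.05], [347.0, 191.0]), (0.35, [0.592, -0.056, 0.015], [320.0, 233.0])]
scene pin [(0.66, [0.486, -0.3, 0.071], [200.0, 229.0]), (0.51, [0.535, -0.196, 0.051], [254.0, 230.0]), (0.31, [0.646, -0.373, 0.019], [203.0, 308.0])]
scene rack [(0.7, [0.504, -0.363, 0.046], [178.0, 254.0])]
scene leaf_edge [(0.75, [0.646, -0.077, 0.126], [326.0, 212.0])]
scene leaf_hole []
scene pin_tip [(0.63, [0.485, -0.3, 0.076], [199.0, 227.0]), (0.58, [0.536, -0.195, 0.054], [254.0, 229.0])]
side handle [(0.87, [0.463, 0.312, 0.043], [347.0, 321.0]), (0.58, [0.634, -0.061, 0.12], [292.0, 168.0]), (0.57, [0.561, -0.03, 0.013], [319.0, 211.0])]
side cradle [(0.96, [0.454, 0.339, 0.013], [349.0, 343.0])]
side jig [(0.98, [0.559, -0.028, 0.01], [320.0, 213.0])]
side leaf [(0.68, [0.629, -0.061, 0.128], [293.0, 166.0])]
side jaw [(0.39, [0.538, 0.063, 0.046], [324.0, 228.0])]
side pin [(0.6, [0.548, -0.156, 0.015], [330.0, 182.0])]
side rack [(0.74, [0.488, -0.295, 0.049], [355.0, 147.0])]
side leaf_edge [(0.78, [0.631, -0.061, 0.119], [293.0, 169.0]), (0.39, [0.465, 0.309, 0.042], [346.0, 320.0])]
side leaf_hole [(0.77, [0.635, -0.058, 0.12], [291.0, 169.0])]
side pin_tip [(0.6, [0.479, -0.289, 0.071], [358.0, 141.0]), (0.54, [0.551, -0.156, 0.016], [329.0, 181.0]), (0.27, [0.346, 0.134, 0.013], [405.0, 268.0])]
1.25
```

View pics/scene_jig.png

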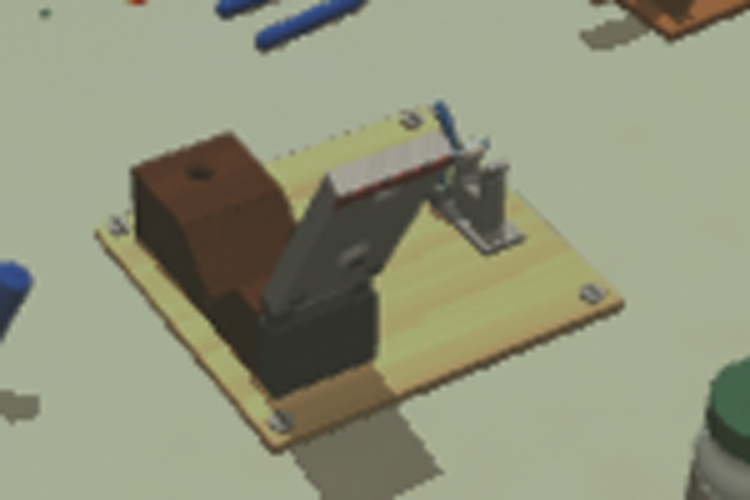

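View pics/side_jig.png

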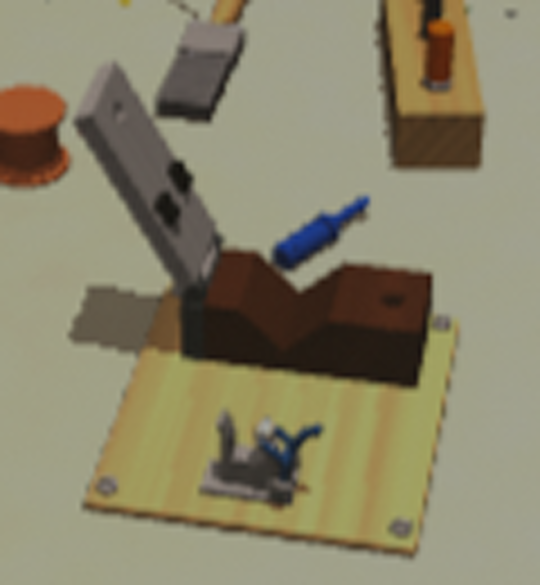

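View pics/scene_hdl.png

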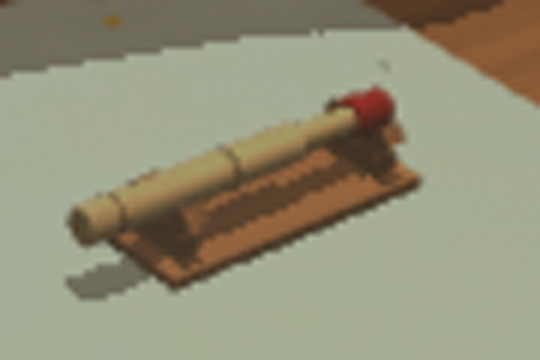

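View pics/side_hdl.png

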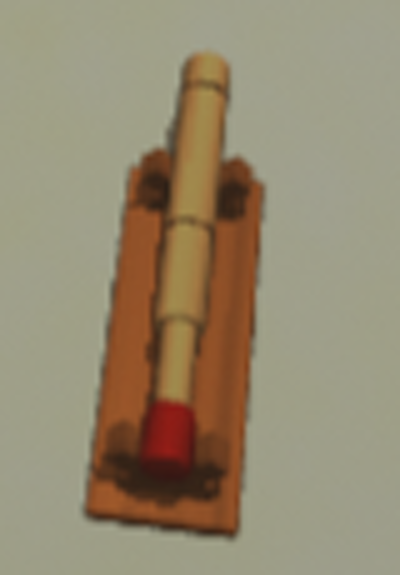

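View pics/scene_rack.png

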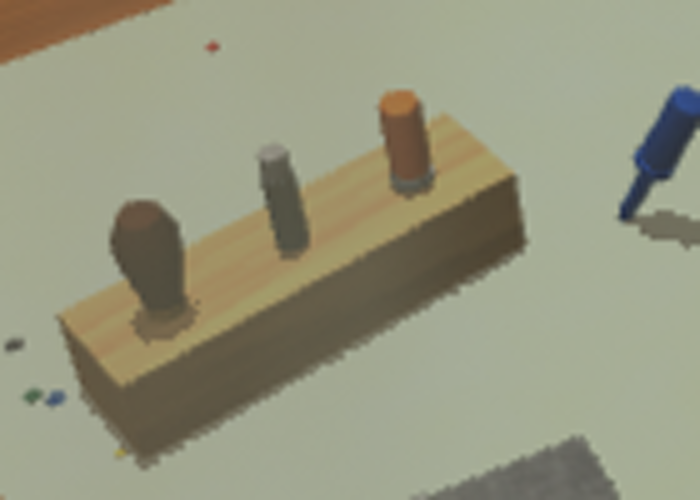

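Run:
```python
from h import *
S=cam('scene');D=cam('side')
s=lambda x,y:(x/6+360,y/6+125)
d=lambda x,y:(x/5+310,y/5+270)
# end-face centres / top lines intersect z
for nm,a,b in [('plain end',s(85,222),d(206,68)),('tail end',s(383,108),d(167,462)),('neck/body',s(300,137),d(182,320)),('neck/tail',s(352,115),d(174,403))]:
    print(nm,tri(a,S,b,D), onz(b,.04,D))
s=lambda x,y:(x/5+120,y/5+200)
d=lambda x,y:(x/5+330,y/5+100)
print('pin top scene on z.095',onz(s(400,104),.09,S),'collar',onz(s(412,188),.045,S))
s=lambda x,y:(x/5+255,y/5+165)
d=lambda x,y:(x/4.5+260,y/4.5+130)
print('basehole',onz(s(200,172),.05,S),onz(d(392,298),.05,D),tri(s(200,172),S,d(392,298),D))
for p in [(97,235),(623,305)]: print('pl',onz(s(*p),.008,S))
for p in [(85,503),(415,545),(458,318)]: print('pl',onz(d(*p),.008,D))
```

```text
plain end (array([0.46054027, 0.2137455 , 0.0354257 ]), np.float64(0.0017152172522122973)) [0.46115612 0.21824173 0.04      ]
tail end (array([0.46262527, 0.39393441, 0.03446998]), np.float64(0.0019204473824669347)) [0.46177321 0.39648721 0.04      ]
neck/body (array([0.46266129, 0.33897027, 0.03836373]), np.float64(0.0035147422290574995)) [0.46122591 0.33881342 0.04      ]
neck/tail (array([0.46237695, 0.37297262, 0.03803431]), np.float64(0.0026473102638458817)) [0.46127978 0.37327283 0.04      ]
pin top scene on z.095 [ 0.4827015  -0.29572014  0.09      ] collar [ 0.48626295 -0.29879961  0.045     ]
basehole [ 0.49226655 -0.06044358  0.05      ] [ 0.49223656 -0.05602053  0.05      ] (array([ 0.49164761, -0.05921159,  0.04827515]), np.float64(0.0019441997766182517))
pl [ 0.46030171 -0.10177918  0.008     ]
pl [0.64719039 0.07867424 0.008     ]
pl [0.64275418 0.087031   0.008     ]
pl [0.46628068 0.09441159 0.008     ]
pl [ 0.45427502 -0.09448832  0.008     ]
```

jog_arm(motion=[[22,-26,5,-8],[50,-60,10,-16],[80,-95,20,-24],[110,-130,30,-32],[140,-165,40,-40],[165,-200,40,-48],[190,-225,40,-56],[202,-239,40,-64],[202,-239,40,-65.4],[202,-239,40,-65.4]], jaw=50, squeeze=30)

```text
time: 2.25
ee_pos: [0.4621, 0.3295, 0.2454]
ee_rot: [-3.141, 0.0, 0.001]
ft_force: [0.0, 0.8, 0.7]
width: 0.532
```

Run:
```python
from h import *
st=bot.read_state();print(st['ee_pos'],st['ee_rot'],st['width'])
im=bot.read_camera('wrist');save(im,'w1.png')
C=cam('wrist',st)
r=bot.outline_of('handle','wrist')
for d in r[:2]:
    ys,xs=np.nonzero(d['pixels']);print(d['score'],len(xs),xs.min(),xs.max(),ys.min(),ys.max())
    pts=np.c_[xs,ys].astype(np.float32);print(cv2.minAreaRect(pts))
```

```text
[0.46213792 0.32951137 0.24540972] [-3.14145490e+00  2.08419470e-04  8.92598583e-04] 0.5315314321174
0.97 1731 309 325 131 258
((316.83843994140625, 194.49331665039062), (15.261848449707031, 127.08444213867188), 0.5787255764007568)
```

View pics/w1.png

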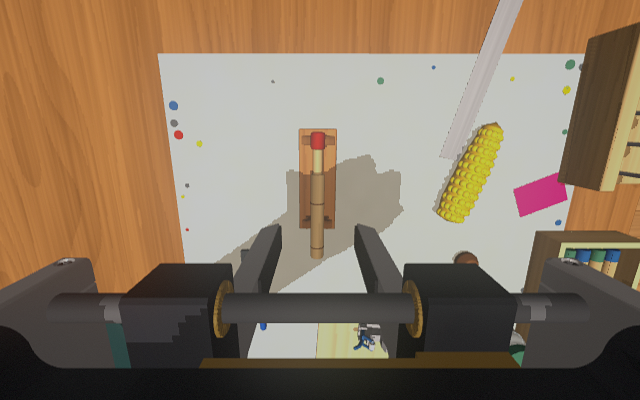

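The wrist view shows the handle from its red tail (318,131) to its plain end (317,258), lying straight down the image. I'll compute its position next.

Run:
```python
from h import *
st=bot.read_state();C=cam('wrist',st)
im=bot.read_camera('wrist');save(im,'w1c.png',(280,120,360,270),4)
m=bot.outline_of('handle','wrist')[0]['pixels']
rows=[];
for r in range(140,255,6):
    xs=np.nonzero(m[r])[0]
    if len(xs): rows.append(onz((xs.mean(),r),.036,C))
rows=np.array(rows);p=np.polyfit(rows[:,1],rows[:,0],1);print('x=',p, np.polyval(p,[.33,.356]),'yaw deg',-np.degrees(np.arctan(p[0])))
for n,r,z in [('tailend',131,.044),('necktail',150,.041),('bodyneck',171.5,.041),('plain',258,.034)]: print(n,onz((317,r),z,C))
```

```text
x= [0.00156858 0.46056336] [0.46108099 0.46112178] yaw deg -0.08987266605999918
tailend [0.45996831 0.39813542 0.044     ]
necktail [0.46007202 0.37282571 0.041     ]
bodyneck [0.46020013 0.34318455 0.041     ]
plain [0.46077295 0.2075775  0.034     ]
```

View pics/w1c.png

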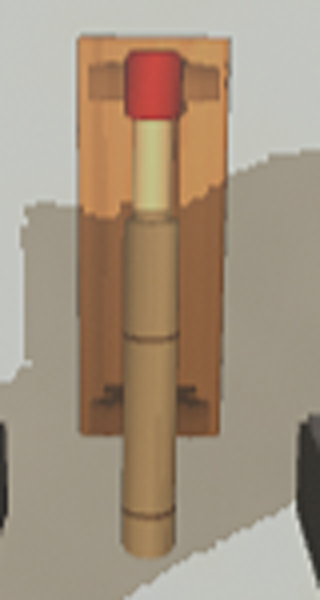

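jog_arm(motion=[[5,-30,0,0],[15,-70,0,0],[30,-115,0,0],[45,-160,0,0],[60,-205,0,0],[70,-250,0,0],[80,-285,0,0],[80,-300,0,0],[80,-300,0,0],[80,-300,0,0]])

```text
time: 3.45
ee_pos: [0.5422, 0.0306, 0.2453]
ee_rot: [-3.141, 0.0, 0.001]
ft_force: [-0.3, 0.2, -1.2]
width: 0.533
```

Run:
```python
from h import *
st=bot.read_state();print(st['ee_pos'],st['ee_rot'])
im=bot.read_camera('wrist');save(im,'w2.png');save(im,'w2c.png',(220,60,420,280),2.7)
```

```text
[0.54221156 0.0306225  0.24534199] [-3.14112190e+00  3.17977543e-04  1.37744156e-03]
```

View pics/w2.png

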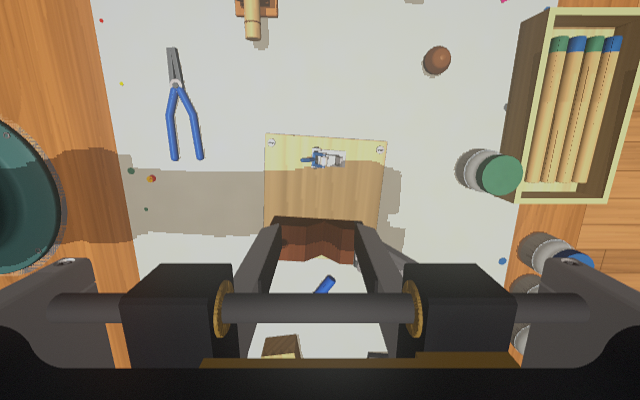

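View pics/w2c.png

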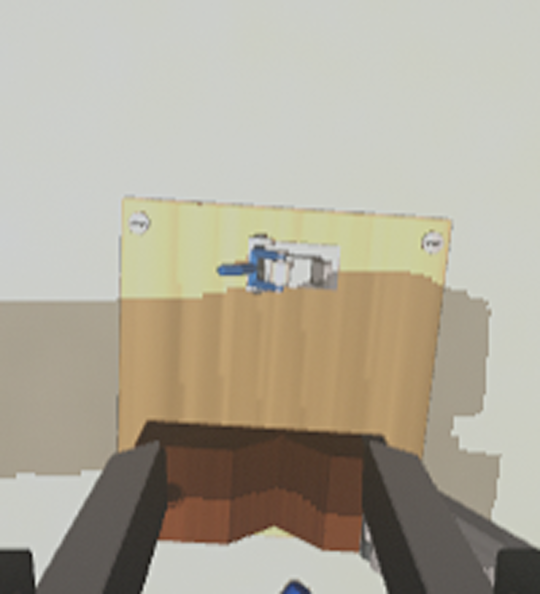

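Run:
```python
from h import *
C=cam('wrist',bot.read_state())
q=lambda x,y:(x/2.7+220,y/2.7+60)
def P(n,x,y,z): print(n,onz(q(x,y),z,C).round(4))
P('cornL',123,197,.008);P('cornR',451,219,.008);P('left edge low',119,450,.008);P('right low',424,450,.008)
P('basehole',174,492,.05)
P('V front bot',279,437,.024);P('V back bot',273,527,.024)
P('Vmouth L front',240,427,.05)
P('blockfrontL',147,422,.05);P('blockfrontR',385,437,.05)
P('prong+ ',325,270,.055);P('slot floor',305,270,.031);P('roller',283,268,.052);P('tabtip',219,269,.058)
im=bot.read_camera('wrist');save(im,'w2f.png',(290,140,360,175),10);save(im,'w2v.png',(265,205,375,270),6)
```

```text
cornL [0.4654 0.0953 0.008 ]
cornR [0.6438 0.0843 0.008 ]
left edge low [ 0.4567 -0.0502  0.008 ]
right low [ 0.6368 -0.0496  0.008 ]
basehole [ 0.4937 -0.0585  0.05  ]
V front bot [ 0.5507 -0.0361  0.024 ]
V back bot [ 0.5477 -0.0917  0.024 ]
Vmouth L front [ 0.5295 -0.0214  0.05  ]
blockfrontL [ 0.4806 -0.0188  0.05  ]
blockfrontR [ 0.6062 -0.0267  0.05  ]
prong+  [0.5719 0.0618 0.055 ]
slot floor [0.5634 0.059  0.031 ]
roller [0.5513 0.0624 0.052 ]
tabtip [0.5199 0.0625 0.058 ]
```

View pics/w2f.png

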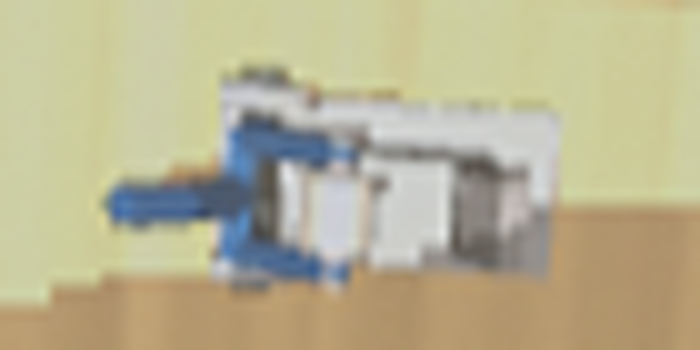

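View pics/w2v.png

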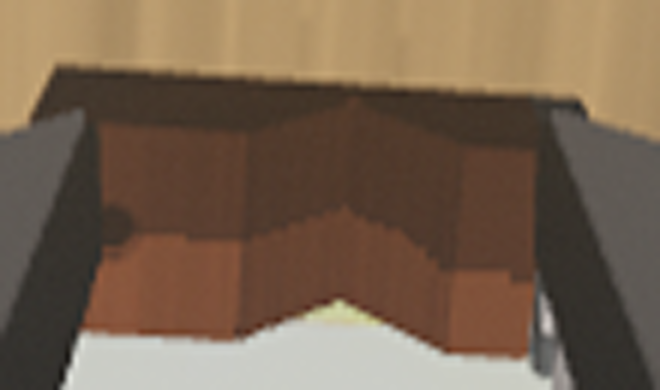

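Run:
```python
from h import *
C=cam('wrist',bot.read_state())
a=np.radians(-3.4);R=np.array([[np.cos(a),-np.sin(a)],[np.sin(a),np.cos(a)]])
f=lambda x,y:(x/10+290,y/10+140); v=lambda x,y:(x/6+265,y/6+205)
def O(n,px,z,j):
    p=onz(px,z,C)[:2];print(n,p.round(4),'origin',(p-R@np.array(j)/1e3).round(4))
O('slotR',f(450,210),.031,(8.5,65))
O('roller',f(337,205),.052,(-8,65))
O('VmouthL back',v(240,340),.05,(-26,-85))
O('VmouthR back',v(448,352),.05,(26,-85))
O('VmouthR front',v(465,145),.05,(26,-30))
O('VmouthL front',v(247,130),.05,(-26,-30))
O('bl front bottom L',v(58,66),.008,(-78,-30))
O('V bot f',v(352,100),.024,(0,-30));O('V bot b',v(340,298),.024,(0,-85))
O('basehole',v(117,225),.05,(-58,-57.5))
O('plateL',(265.6,133),.008,(-90,100));O('plateR',(387,141.1),.008,(90,100))
```

```text
slotR [0.5663 0.0576] origin [ 0.554  -0.0068]
roller [0.5498 0.0608] origin [ 0.5539 -0.0046]
VmouthL back [ 0.5235 -0.0895] origin [ 0.5545 -0.0062]
VmouthR back [ 0.575  -0.0926] origin [ 0.5541 -0.0062]
VmouthR front [ 0.5778 -0.0379] origin [ 0.5536 -0.0064]
VmouthL front [ 0.5256 -0.0343] origin [ 0.5533 -0.0059]
bl front bottom L [ 0.4742 -0.0322] origin [ 0.5538 -0.0069]
V bot f [ 0.5512 -0.0358] origin [ 0.553  -0.0058]
V bot b [ 0.5486 -0.0907] origin [ 0.5536 -0.0059]
basehole [ 0.4938 -0.0589] origin [ 0.5551 -0.0049]
plateL [0.4655 0.0953] origin [ 0.5494 -0.0099]
plateR [0.6438 0.0843] origin [ 0.548  -0.0102]
```

jog_arm(motion=[[-10,35,0,0],[-20,75,0,0],[-30,120,-10,0],[-42,165,-20,0],[-55,210,-40,0],[-67,250,-60,0],[-76,280,-90,0],[-81,299,-125,0],[-81,299,-155,0],[-81,299,-175,0]])

```text
time: 4.55
ee_pos: [0.4593, 0.3297, 0.0681]
ee_rot: [3.141, 0.002, 0.003]
ft_force: [0.9, 0.2, 0.1]
width: 0.53
```

jog_arm(motion=[[0,0,-20,0],[0,0,-38,0],[0,0,-48,0],[0,0,-54,0],[0,0,-54,0],[0,0,-54,0],[0,0,-54,0],[0,0,-54,0],[0,0,-54,0],[0,0,-54,0]])

```text
time: 5.55
ee_pos: [0.4615, 0.3282, 0.0166]
ee_rot: [-3.141, -0.0, -0.0]
ft_force: [0.1, 0.3, -0.1]
width: 0.531
```

jog_arm(motion=[[0,0,0,0],[0,0,0,0],[0,0,0,0],[0,0,0,0],[0,0,0,0],[0,0,0,0],[0,0,0,0],[0,0,0,0],[0,0,0,0],[0,0,0,0]], jaw=0, squeeze=45)

```text
time: 6.55
ee_pos: [0.4614, 0.3281, 0.0164]
ee_rot: [3.142, 0.0, -0.0]
ft_force: [0.3, 0.0, -0.2]
width: 0.202
```

jog_arm(motion=[[0,0,20,0],[0,0,50,0],[5,-20,75,0],[20,-55,85,-1],[35,-100,85,-2],[50,-145,85,-3],[65,-190,85,-3.4],[80,-235,85,-3.4],[92,-275,85,-3.4],[95,-298,85,-3.4]])

```text
time: 7.55
ee_pos: [0.5571, 0.0264, 0.1015]
ee_rot: [3.141, -0.0, -0.063]
ft_force: [0.3, 1.0, -1.1]
width: 0.202
```

jog_arm(motion=[[0,0,0,0],[0,0,-5,0],[0,0,-15,0],[0,0,-25,0],[0,0,-35,0],[0,0,-40,0],[0,0,-40,0],[0,0,-40,0],[0,0,-40,0],[0,0,-40,0]])

```text
time: 8.55
ee_pos: [0.5566, 0.0302, 0.0618]
ee_rot: [-3.141, -0.001, -0.06]
ft_force: [-0.5, -0.6, -1.2]
width: 0.202
```

Run:
```python
from h import *
st=bot.read_state();print(st['ee_pos'],st['ee_rot'],st['width'])
for n,c,s in [('scene',(255,140,405,265),5),('side',(260,130,380,260),4.5),('wrist',(240,60,400,290),2.6)]:
    save(bot.read_camera(n),n+'3.png',c,s)
```

```text
[0.55663333 0.03015668 0.0617939 ] [-3.14146193e+00 -5.26148915e-04 -5.97898866e-02] 0.2016882334297179
```

View pics/wrist3.png

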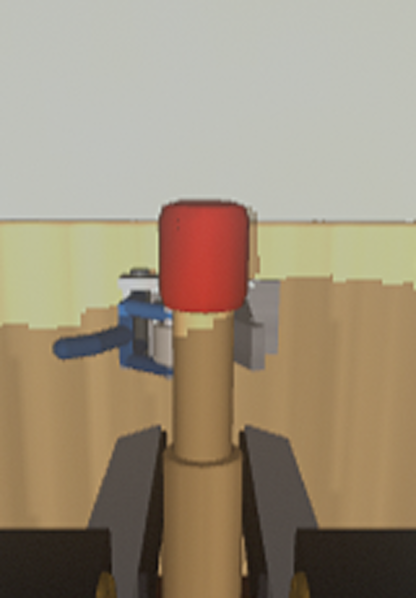

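View pics/side3.png

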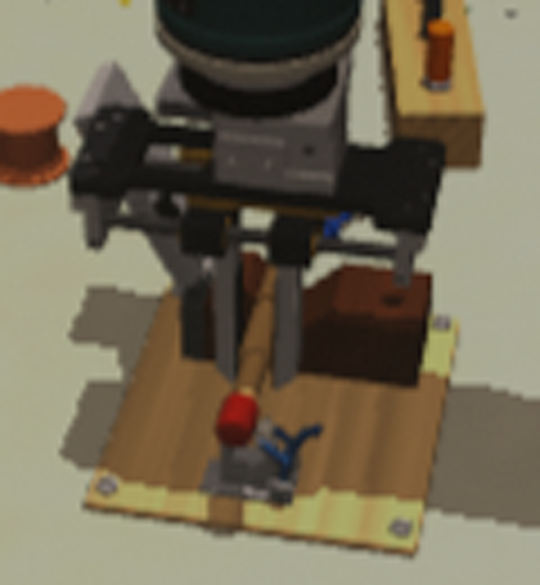

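View pics/scene3.png

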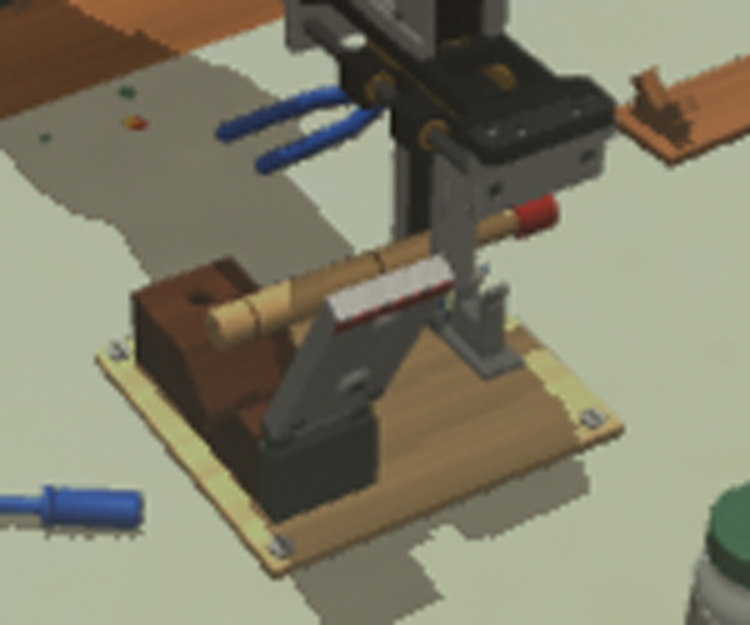

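Run:
```python
from h import *
C=cam('wrist',bot.read_state())
f=lambda x,y:(x/2.6+240,y/2.6+60)
print(onz(f(203,460),.087,C),onz(f(205,312),.087,C),onz(f(205,205),.085,C))
```

```text
[0.55674976 0.04032443 0.087     ] [0.55920155 0.07496559 0.087     ] [0.56052007 0.09774887 0.085     ]
```

jog_arm(motion=[[0,0,-8,0],[0,0,-16,0],[0,0,-20,0],[0,0,-24,0],[0,0,-28,0],[0,0,-32,0],[0,0,-36,0],[0,0,-40,0],[0,0,-43,0],[0,0,-43,0]], squeeze=60)

```text
time: 9.7
ee_pos: [0.5566, 0.0301, 0.0198]
ee_rot: [-3.141, 0.0, -0.06]
ft_force: [-11.6, -0.6, 37.8]
width: 0.2
```

Run:
```python
from h import *
st=bot.read_state();print(st['ee_pos'],st['ee_rot'],st['width'],st['ft_force'],st['wrist_torque'])
for n,c,s in [('scene',(255,140,405,265),5),('side',(260,130,380,260),4.5),('wrist',(240,60,400,290),2.6)]:
    save(bot.read_camera(n),n+'4.png',c,s)
```

```text
[0.55656867 0.03007298 0.01983141] [-3.14078210e+00  9.11592695e-05 -6.01250046e-02] 0.19962689003230386 [-11.56477445  -0.6151599   37.82883907] [-0.28023215  2.84931591 -0.06129867]
```

View pics/wrist4.png

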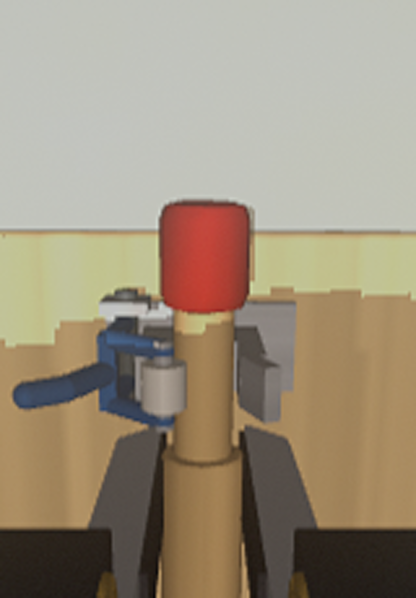

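View pics/side4.png

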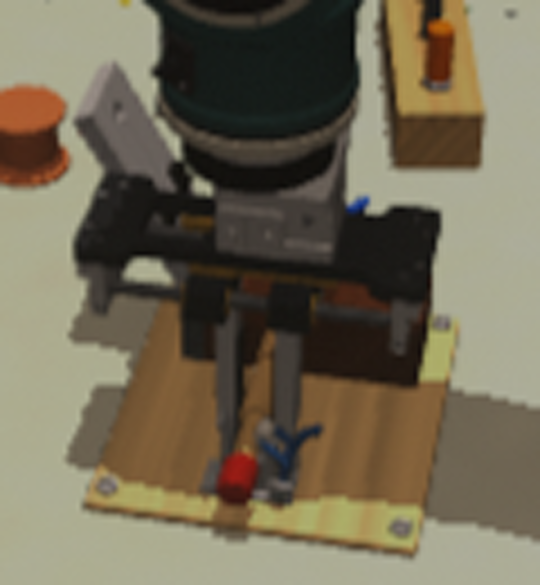

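View pics/scene4.png

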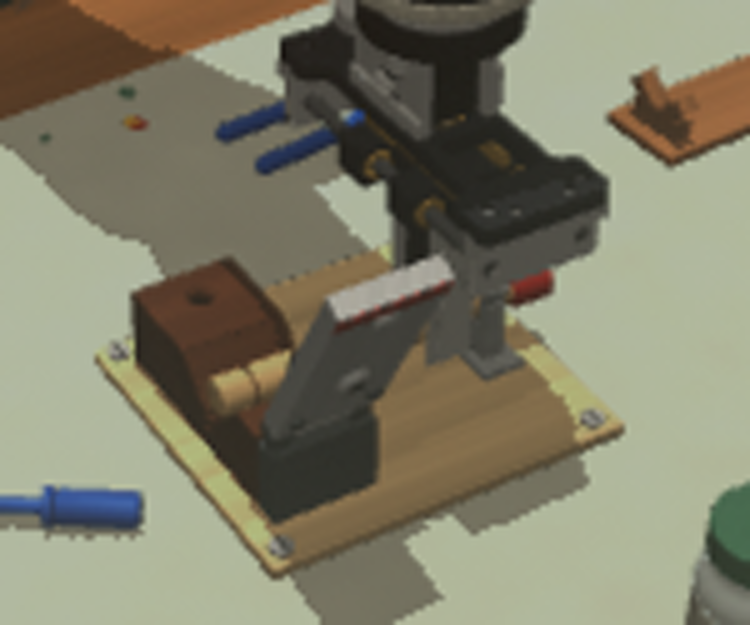

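jog_arm(motion=[[0,0,1,0],[0,0,1,0],[0,0,1,0],[0,0,1,0],[0,0,1,0],[0,0,15,0],[0,0,40,0],[0,0,70,0],[0,0,100,0],[0,0,130,0]], jaw=45)

```text
time: 10.85
ee_pos: [0.5563, 0.03, 0.1507]
ee_rot: [-3.142, -0.0, -0.06]
ft_force: [0.6, -0.3, -0.3]
width: 0.478
```

Run:
```python
from h import *
st=bot.read_state();print(st['ee_pos'],st['ee_rot'],st['width'],st['ft_force'])
C=cam('wrist',st)
for n,c,s in [('scene',(255,140,405,265),5),('side',(260,130,380,260),4.5),('wrist',(240,60,400,290),2.6)]:
    save(bot.read_camera(n),n+'5.png',c,s)
```

```text
[0.5563112  0.02996606 0.15065772] [-3.14157504e+00 -4.48858782e-04 -6.00639738e-02] 0.4778672201005996 [ 0.61716677 -0.34545243 -0.33941048]
```

View pics/wrist5.png

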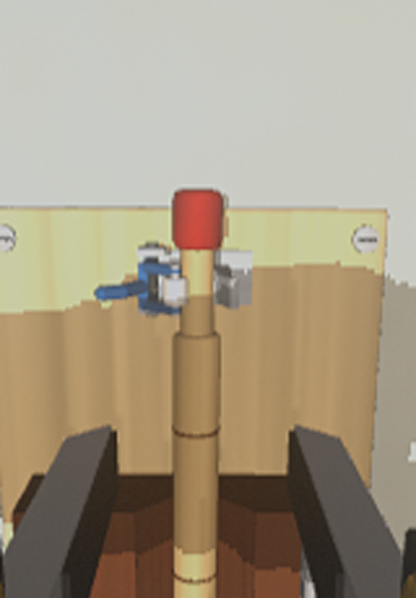

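View pics/side5.png

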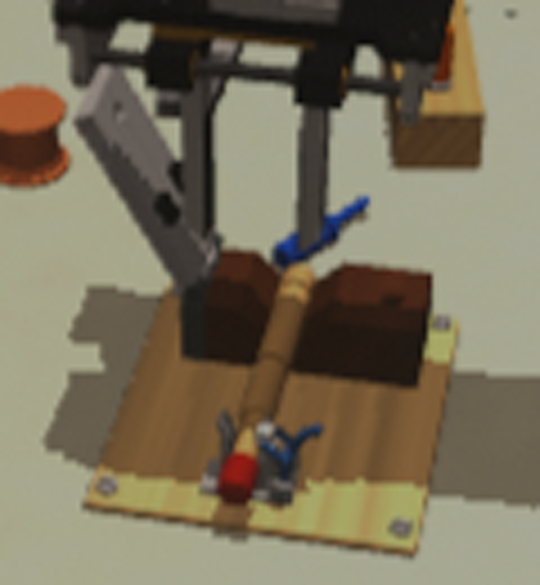

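View pics/scene5.png

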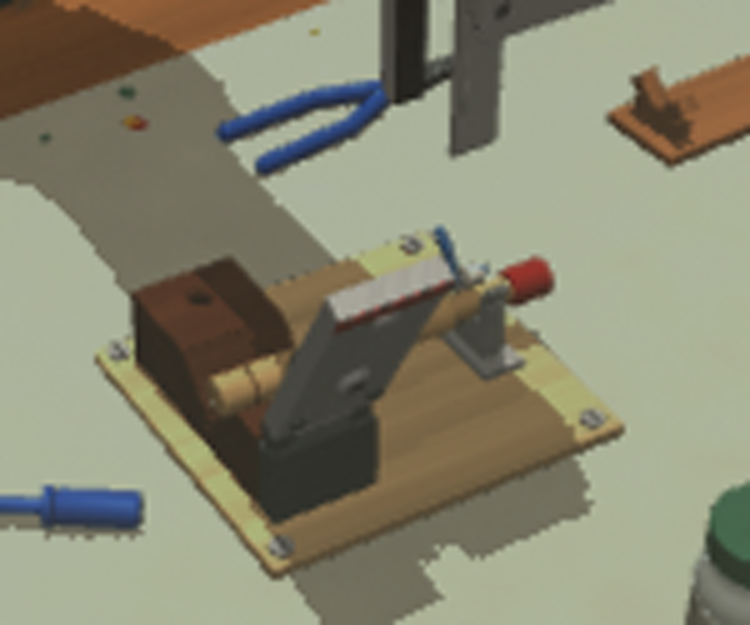

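Run:
```python
from h import *
C=cam('wrist',bot.read_state());D=cam('side');S=cam('scene')
a=np.radians(-3.4);R=cv2.Rodrigues(np.array([0,0,a]))[0];o=np.array([.5538,-.006,0])
J=lambda *p:o+R@np.array(p)/1e3
for n,p in [('roller closed',J(-8,65,47)),('roller 0.1',J(-11,65,46.6)),('tail top end',J(0,106,48)),('tail end ctr',J(0,106,38)),('plain end',J(0,-80,38)),('bodyneck top',J(0,48,48)),('necktail',J(0,82,45))]:
    w=proj(p,C)[0];s=proj(p,D)[0];c=proj(p,S)[0]
    print(n,'wristcrop',((w-[240,60])*2.6).round(),'sidecrop',((s-[260,130])*4.5).round(),'scenecrop',((c-[255,140])*5).round())
# leaf edge
for th in [1.6,1.7,1.8,1.9,2.0]:
    p=J(52-127*np.cos(th),-57.5,56+127*np.sin(th))
    print(th,p.round(3),((proj(p,D)[0]-[260,130])*4.5).round(),((proj(p,S)[0]-[255,140])*5).round())
```

```text
roller closed wristcrop [179. 291.] sidecrop [265. 430.] scenecrop [470. 276.]
roller 0.1 wristcrop [171. 291.] sidecrop [271. 431.] scenecrop [467. 273.]
tail top end wristcrop [199. 185.] sidecrop [234. 480.] scenecrop [548. 257.]
tail end ctr wristcrop [199. 185.] sidecrop [235. 494.] scenecrop [547. 273.]
plain end wristcrop [199. 601.] sidecrop [298. 274.] scenecrop [220. 399.]
bodyneck top wristcrop [199. 334.] sidecrop [256. 405.] scenecrop [450. 294.]
necktail wristcrop [199. 248.] sidecrop [244. 453.] scenecrop [508. 277.]
1.6 [ 0.606 -0.067  0.183] [191.  74.] [323. 192.]
1.7 [ 0.619 -0.067  0.182] [168.  73.] [339. 209.]
1.8 [ 0.631 -0.068  0.18 ] [146.  74.] [355. 229.]
1.9 [ 0.643 -0.069  0.176] [124.  78.] [370. 251.]
2.0 [ 0.655 -0.07   0.171] [103.  83.] [386. 276.]
```

jog_arm(motion=[[20,5,0,0],[60,10,0,0],[100,10,0,0],[140,5,-5,0],[150,-25,-15,0],[152,-65,-15,0],[152,-92,-15,0],[152,-99,-15,0],[152,-99,-15,0],[152,-99,-15,0]], jaw=0, squeeze=20)

```text
time: 12.0
ee_pos: [0.7083, -0.0674, 0.1331]
ee_rot: [-3.141, 0.001, -0.059]
ft_force: [0.4, 0.6, 1.1]
width: 0.003
```

Run:
```python
from h import *
st=bot.read_state();print(st['ee_pos'],st['ee_rot'],st['width'],st['ft_force'])
save(bot.read_camera('side'),'side6.png',(230,60,400,260),3);save(bot.read_camera('scene'),'scene6.png',(255,100,405,265),4)
```

```text
[ 0.70829878 -0.06740385  0.13306914] [-3.14087315e+00  7.26407399e-04 -5.87079477e-02] 0.0029927917696581222 [0.36430085 0.5577895  1.13682991]
```

View pics/side6.png

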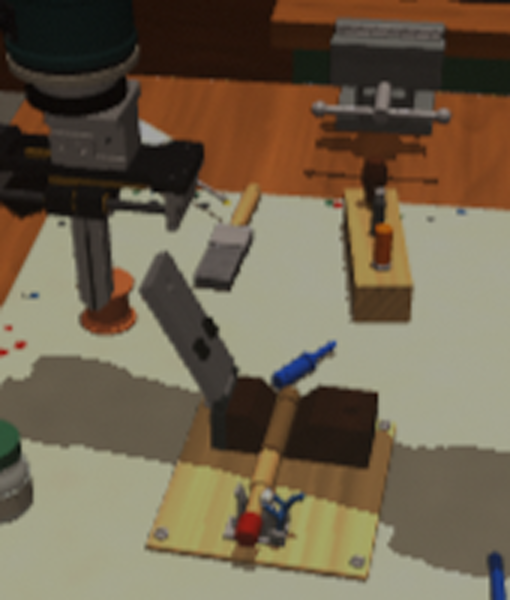

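View pics/scene6.png

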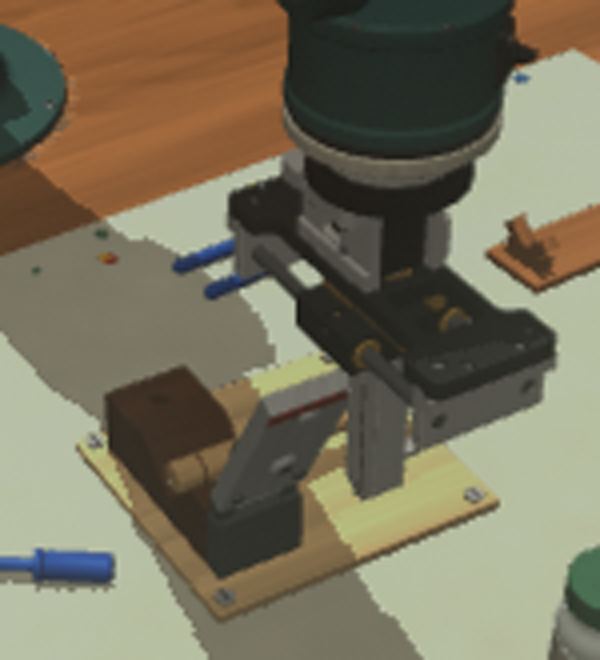

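jog_arm(motion=[[-15,0,0,0],[-30,0,0,0],[-44,0,0,0],[-57,0,0,0],[-70,0,0,0],[-83,0,0,0],[-96,0,0,0],[-109,0,0,0],[-120,0,0,0],[-128,0,0,0]])

```text
time: 13.1
ee_pos: [0.5798, -0.0682, 0.1335]
ee_rot: [-3.141, 0.0, -0.059]
ft_force: [-0.4, 0.1, -0.6]
width: 0.003
```

Run:
```python
from h import *
st=bot.read_state();print(st['ee_pos'],st['ee_rot'],st['width'],st['ft_force'])
save(bot.read_camera('side'),'side7.png',(230,60,400,260),3)
```

```text
[ 0.57979281 -0.06818492  0.13353638] [-3.14142003e+00  6.38388247e-05 -5.88667238e-02] 0.002690865785058562 [-0.39584166  0.14895222 -0.59999309]
```

View pics/side7.png

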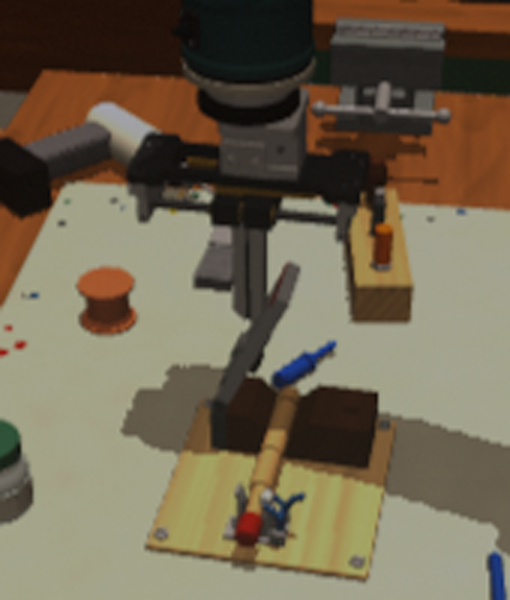

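jog_arm(motion=[[0,0,20,0],[0,-10,50,0],[-10,-40,80,0],[-25,-80,100,0],[-40,-125,110,0],[-55,-165,110,0],[-70,-205,110,0],[-85,-240,110,0],[-92,-260,110,0],[-92,-262,110,0]], jaw=45)

```text
time: 14.15
ee_pos: [0.4869, -0.3337, 0.2436]
ee_rot: [3.141, 0.0, -0.064]
ft_force: [0.4, 1.5, -0.2]
width: 0.474
```

Run:
```python
from h import *
st=bot.read_state();print(st['ee_pos'],st['ee_rot'],st['width'],st['ft_force'])
save(bot.read_camera('wrist'),'w8.png')
r=bot.recognise('pin','wrist');print([(d['score'],d['location']) for d in r])
save(bot.read_camera('side'),'side8.png',(230,60,400,260),3)
save(bot.read_camera('scene'),'scene8.png',(255,140,405,265),5)
```

```text
[ 0.48693598 -0.33371133  0.24357668] [ 3.14053397e+00  3.39615671e-04 -6.38554179e-02] 0.47421057066057287 [ 0.43764228  1.50084954 -0.19554582]
[(0.95, [0.5502, -0.1717, 0.0145]), (0.57, [0.4808, -0.2958, 0.0914])]
```

View pics/w8.png

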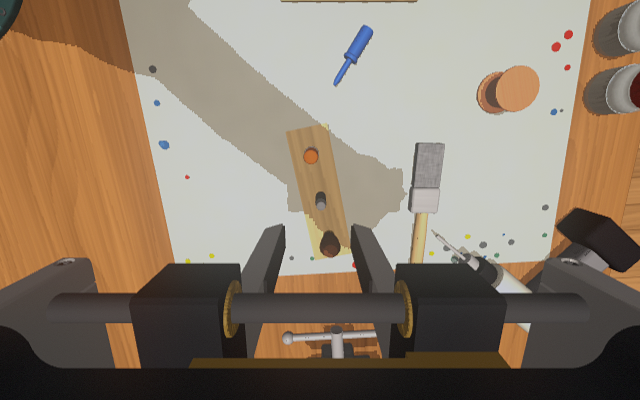

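View pics/side8.png

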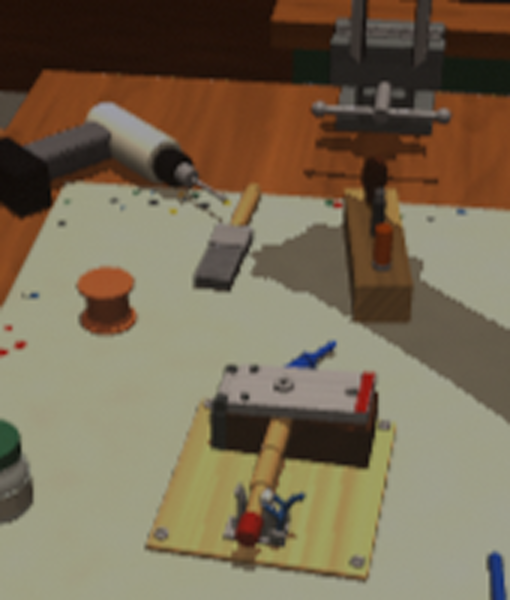

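View pics/scene8.png

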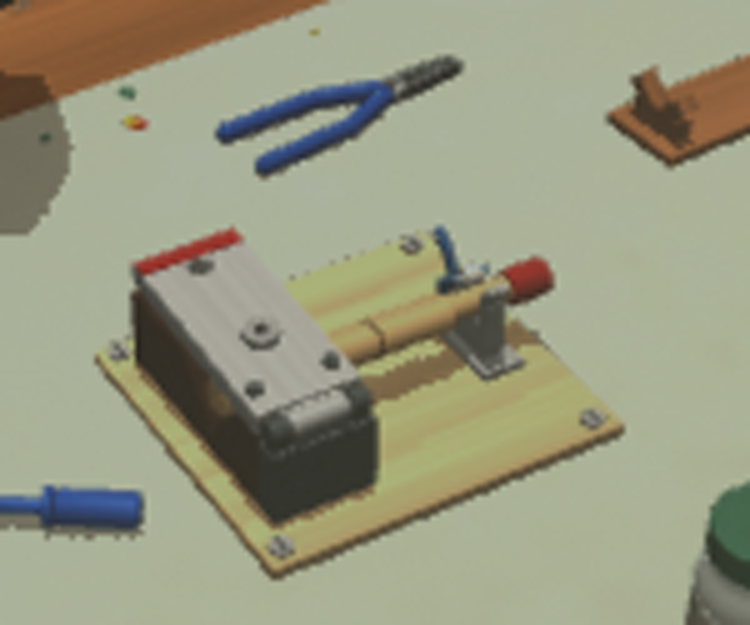

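The plate has fallen onto its foot, and its pin hole is at scene crop (202,265). In the wrist view the orange pin is at (311,156), the punch at (321,200), the awl at (330,245), and the blue decoy at (355,50), off the rack.

Run:
```python
from h import *
C=cam('wrist',bot.read_state());D=cam('side');S=cam('scene')
im=bot.read_camera('wrist');save(im,'w8c.png',(270,110,370,265),4)
hsv=cv2.cvtColor(im,cv2.COLOR_RGB2HSV)
sub=np.zeros(im.shape[:2],bool);sub[140:172,298:325]=True
m=sub&(hsv[...,1]>170)&(hsv[...,0]<14)
ys,xs=np.nonzero(m);print(len(xs),xs.min(),xs.max(),ys.min(),ys.max(),onz((xs.mean(),ys.mean()),.088,C),onz(((xs.min()+xs.max())/2,(ys.min()+ys.max())/2),.09,C))
print('hole scene',onz((202/5+255,265/5+140),.067,S),'side',onz((350/3+230,391/3+60),.067,D))
for a,b in [((287,131),(315,252)),((328,124),(352,250))]:
    p,q=onz(a,.045,C),onz(b,.045,C);print(p,q,np.degrees(np.arctan2(*(p-q)[:2])))
```

```text
142 303 315 154 166 [ 0.48011895 -0.29443906  0.088     ] [ 0.48034158 -0.29401103  0.09      ]
hole scene [ 0.4903929  -0.05752927  0.067     ] side [ 0.49429437 -0.05843568  0.067     ]
[ 0.45207969 -0.25939239  0.045     ] [ 0.47876323 -0.43548335  0.045     ] -8.616631835528683
[ 0.50668684 -0.25354014  0.045     ] [ 0.5336012  -0.43539135  0.045     ] -8.418780053403838
```

View pics/w8c.png

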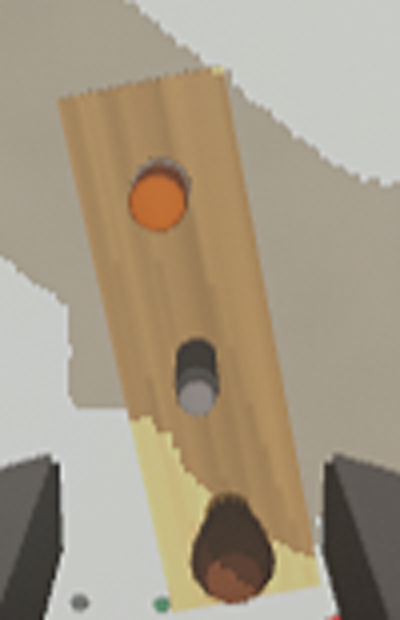

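Run:
```python
from h import *
st=bot.read_state();print(st['ee_pos'],st['ee_rot'])
C=cam('wrist',st);S=cam('scene');D=cam('side')
p=[onz(x,.045,C) for x in [(285,135),(326.2,127.5),(312.5,262.5),(350,256)]]
print(np.round(p,4)); e=(p[0]+p[1])/2;f=(p[2]+p[3])/2;u=(f-e)/np.linalg.norm(f-e);print('pin from rack',e+u*.035,np.linalg.norm(f-e),u)
t=(309.5,160.5);print('top',onz(t,.09,C),tri(t,C,(200,220.8),S))
im=bot.read_camera('side');save(im,'side9.png',(335,110,385,170),10)
im=bot.read_camera('scene');save(im,'scene9.png',(180,205,220,250),12)
```

```text
[ 0.48918912 -0.32958153  0.24332897] [-3.14123706e+00  9.03479711e-05 -5.78667027e-02]
[[ 0.449  -0.2644  0.045 ]
 [ 0.5041 -0.2578  0.045 ]
 [ 0.4741 -0.4524  0.045 ]
 [ 0.5304 -0.4449  0.045 ]]
pin from rack [ 0.48129019 -0.29577208  0.045     ] 0.18928654225983332 [ 0.13582367 -0.99073303  0.        ]
top [ 0.48089781 -0.29461294  0.09      ] (array([ 0.48077444, -0.29496774,  0.08826807]), np.float64(0.00032167212664205877))
```

View pics/side9.png

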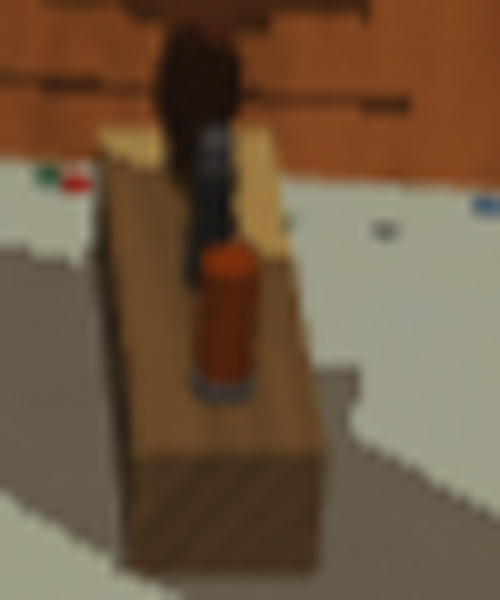

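View pics/scene9.png

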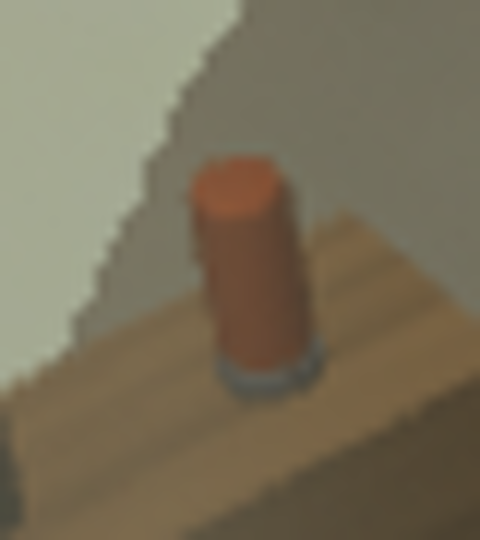

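jog_arm(motion=[[-8,34.5,-15,0],[-8,34.5,-45,0],[-8,34.5,-80,0],[-8,34.5,-115,0],[-8,34.5,-145,0],[-8,34.5,-165,0],[-8,34.5,-180,0],[-8,34.5,-190,0],[-8,34.5,-190,0],[-8,34.5,-190,0]])

```text
time: 15.5
ee_pos: [0.4808, -0.2966, 0.0541]
ee_rot: [3.141, -0.001, -0.06]
ft_force: [-0.1, 0.4, 0.6]
width: 0.479
```

jog_arm(motion=[[0,0,0,0],[0,0,0,0],[0,0,0,0],[0,0,0,0],[0,0,0,0],[0,0,0,0],[0,0,0,0],[0,0,0,0],[0,0,0,0],[0,0,0,0]], jaw=0, squeeze=60)

```text
time: 16.5
ee_pos: [0.4806, -0.2964, 0.0537]
ee_rot: [3.142, -0.0, -0.06]
ft_force: [-1.9, 1.9, 5.1]
width: 0.183
```

jog_arm(motion=[[0,0,20,0],[0,0,45,0],[0,0,70,0],[1,20,90,0],[3,60,95,0],[6,105,95,0],[8,150,95,0],[10,195,93,0],[12,225,90,0],[12,236,88,0]])

```text
time: 17.5
ee_pos: [0.4924, -0.0571, 0.1412]
ee_rot: [-3.141, 0.0, -0.056]
ft_force: [-0.4, 0.0, -0.3]
width: 0.18
```

jog_arm(motion=[[0,0,0,0],[0,0,0,0],[0,0,0,0],[0,0,-5,0],[0,0,-10,0],[0,0,-12,0],[0,0,-12,0],[0,0,-12,0],[0,0,-12,0],[0,0,-12,0]])

```text
time: 18.5
ee_pos: [0.4925, -0.0603, 0.1296]
ee_rot: [-3.142, -0.0, -0.06]
ft_force: [-1.0, 0.0, 0.1]
width: 0.185
```

Run:
```python
from h import *
st=bot.read_state();print(st['ee_pos'],st['ee_rot'],st['width'],st['ft_force'])
save(bot.read_camera('side'),'side10.png',(310,120,390,220),6);save(bot.read_camera('scene'),'scene10.png',(255,140,345,240),6)
save(bot.read_camera('wrist'),'w10.png')
S=cam('scene');D=cam('side')
tip=np.array(st['ee_pos'])-[0,0,.0467];h=np.array([.4925,-.060,.069])
f=lambda p:(((proj(p,D)[0]-[310,120])*6).round(),((proj(p,S)[0]-[255,140])*6).round())
print('tip',tip,f(tip),'hole',f(h))
```

```text
[ 0.49250847 -0.06034875  0.12956962] [-3.14158263e+00 -1.56189139e-04 -5.97128158e-02] 0.1845048698159579 [-0.99216341  0.00294712  0.08340042]
tip [ 0.49250847 -0.06034875  0.08286962] (array([226., 390.]), array([238., 291.])) hole (array([225., 416.]), array([240., 319.]))
```

View pics/side10.png

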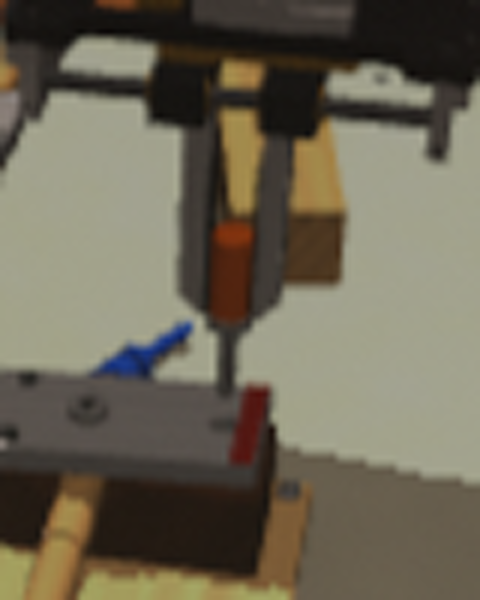

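View pics/scene10.png

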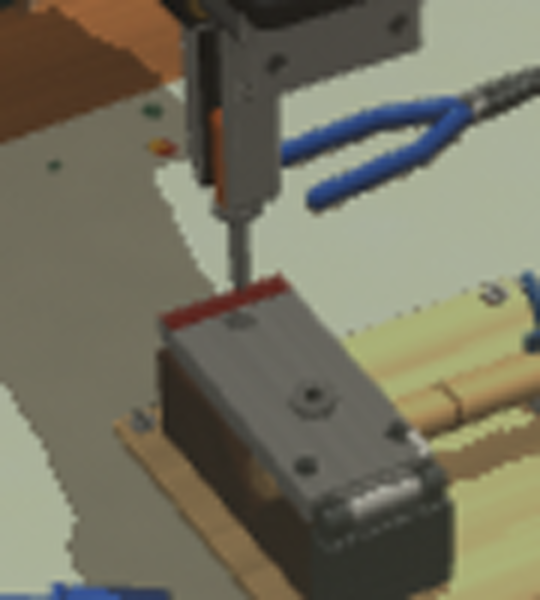

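View pics/w10.png

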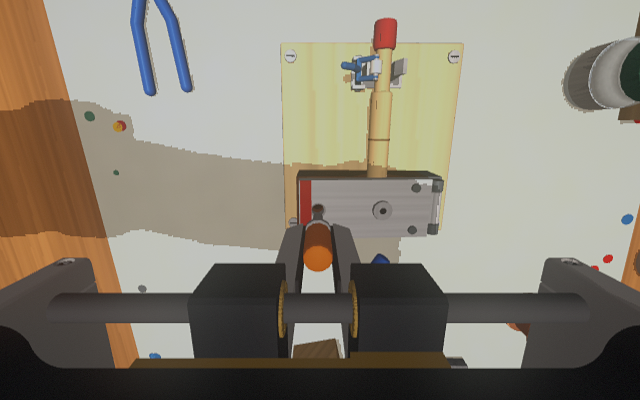

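jog_arm(motion=[[0,0,-5,0],[0,0,-10,0],[0,0,-14,0],[0,0,-17,0],[0,0,-20,0],[0,0,-23,0],[0,0,-26,0],[0,0,-29,0],[0,0,-32,0],[0,0,-34,0]])

```text
time: 19.65
ee_pos: [0.4924, -0.0604, 0.0951]
ee_rot: [3.142, 0.0, -0.06]
ft_force: [0.8, 0.0, -0.9]
width: 0.182
```

Run:
```python
from h import *
st=bot.read_state();print(st['ee_pos'],st['ee_rot'],st['width'],st['ft_force'])
save(bot.read_camera('side'),'side11.png',(310,120,390,220),6);save(bot.read_camera('scene'),'scene11.png',(255,140,345,240),6)
```

```text
[ 0.49235957 -0.06036001  0.09514335] [ 3.14154728e+00  2.09193085e-04 -5.98237503e-02] 0.18242473253582092 [ 0.80357061  0.02577201 -0.93622567]
```

View pics/side11.png

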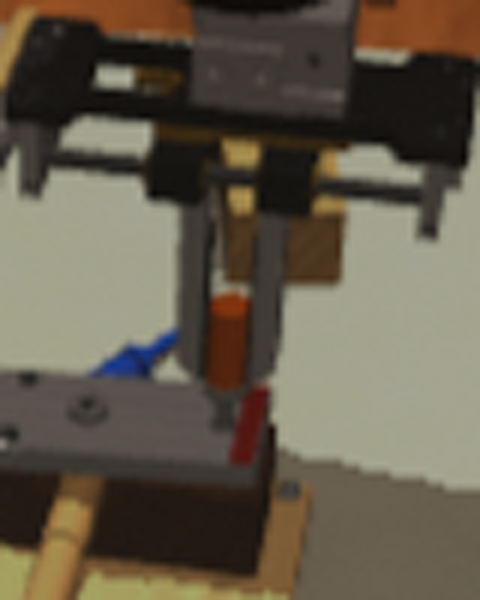

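View pics/scene11.png

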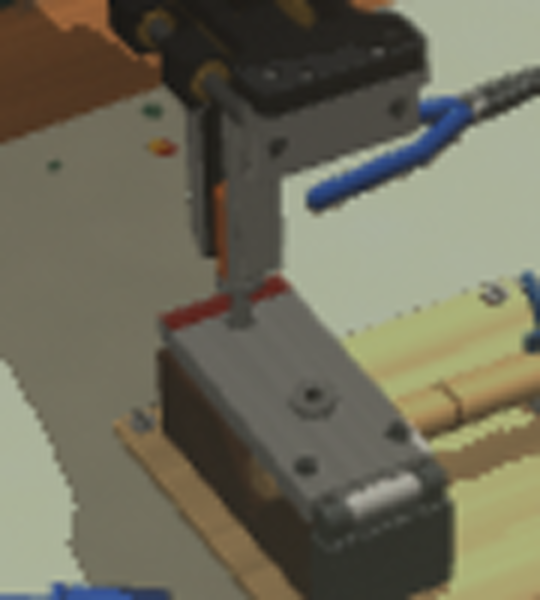

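jog_arm(motion=[[0,0,-3,0],[0,0,-6,0],[0,0,-9,0],[0,0,-12,0],[0,0,-15,0],[0,0,-18,0],[0,0,-20,0],[0,0,-22,0],[0,0,-23,0],[0,0,-23,0]])

```text
time: 20.75
ee_pos: [0.4923, -0.0604, 0.0723]
ee_rot: [3.142, 0.0, -0.06]
ft_force: [-1.7, -0.3, 2.5]
width: 0.184
```

jog_arm(motion=[[0,0,-0.5,0],[0,0,-1,0],[0,0,-1,0],[0,0,-1,0],[0,0,-1,0],[0,0,-1,0],[0,0,-1,0],[0,0,-1,0],[0,0,-1,0],[0,0,-1,0]])

```text
time: 21.75
ee_pos: [0.4924, -0.0604, 0.0714]
ee_rot: [3.142, 0.0, -0.06]
ft_force: [-3.1, -0.9, 3.1]
width: 0.182
```

jog_arm(motion=[[0,0,-0.3,0],[0,0,-0.6,0],[0,0,-1,0],[0,0,-1,0],[0,0,-1,0],[0,0,-1,0],[0,0,-1,0],[0,0,-1,0],[0,0,-1,0],[0,0,-1,0]])

```text
time: 22.75
ee_pos: [0.4924, -0.0604, 0.0706]
ee_rot: [-3.141, 0.0, -0.06]
ft_force: [-5.3, -0.9, 9.4]
width: 0.184
```

jog_arm(motion=[[-0.3,0,-0.3,0],[-0.5,0,-0.7,0],[-0.5,0,-1,0],[-0.5,0,-1,0],[-0.5,0,-1,0],[-0.5,0,-1,0],[-0.5,0,-1,0],[-0.5,0,-1,0],[-0.5,0,-1,0],[-0.5,0,-1,0]])

```text
time: 23.75
ee_pos: [0.4925, -0.0604, 0.0704]
ee_rot: [-3.141, -0.001, -0.06]
ft_force: [-7.9, 1.5, 25.9]
width: 0.18
```

Run:
```python
from h import *
st=bot.read_state();print(st['ee_pos'],st['ee_rot'],st['width'],st['ft_force'])
save(bot.read_camera('side'),'side12.png',(250,120,390,250),5);save(bot.read_camera('scene'),'scene12.png',(255,140,375,255),5)
print([(round(d['score'],2)) for d in bot.recognise('pin','side')], bot.read_state()['ft_force'])
S=cam('scene');D=cam('side')
a=np.radians(-3.4);R=cv2.Rodrigues(np.array([0,0,a]))[0];o=np.array([.5538,-.006,0])
for th in [0,.065]:
  for y in (-85,-30):
    p=o+R@np.array([52-127*np.cos(th)+6*np.sin(th)*1,y,56+127*np.sin(th)+6*np.cos(th)])/1e3
    print(th,y,((proj(p,D)[0]-[250,120])*5).round(),((proj(p,S)[0]-[255,140])*5).round())
```

```text
[ 0.49247427 -0.06039129  0.07039159] [-3.14108597e+00 -1.08245012e-03 -5.99803411e-02] 0.18040947764680945 [-7.92310521  1.49730066 25.87173998]
[0.55, 0.41, 0.27] [-8.2790723   1.02155478 25.94967645]
0 -85 [527. 329.] [133. 277.]
0 -30 [513. 396.] [233. 241.]
0.065 -85 [526. 316.] [133. 264.]
0.065 -30 [512. 383.] [233. 228.]
```

View pics/side12.png

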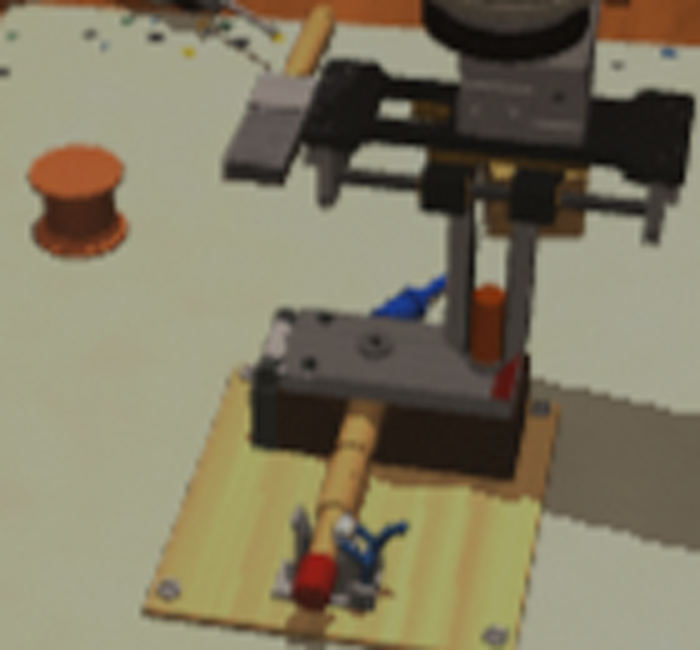

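View pics/scene12.png

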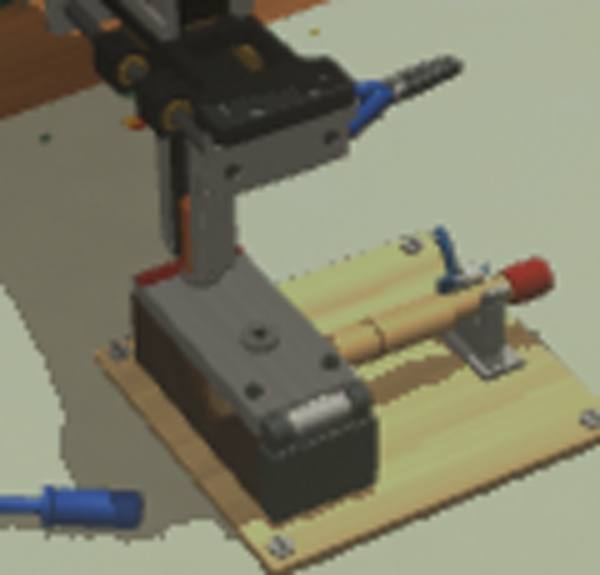

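jog_arm(motion=[[0,0,0.2,0],[0,0,0.4,0],[0,0,0.4,0],[0,0,0.4,0],[0,0,0.4,0],[0,0,0.4,0],[0,0,0.4,0],[0,0,0.4,0],[0,0,0.4,0],[0,0,0.4,0]])

```text
time: 24.9
ee_pos: [0.4925, -0.0604, 0.0705]
ee_rot: [-3.141, -0.001, -0.06]
ft_force: [-5.9, 0.5, 17.7]
width: 0.185
```

Run:
```python
from h import *
st=bot.read_state();print(st['ee_pos'],st['width'],st['ft_force'],st['time'])
print(bot.sign_off())
```

```text
[ 0.49246955 -0.06039077  0.07051443] 0.18492864938101086 [-5.94250739  0.52090338 17.70453687] 24.9
the job is handed in; nothing more can be done
None
```

I handed the job in at 24.9 s with the handle loaded in the jig, the plate shut over it, and the orange pin home. The arm was still gripping the pin and pressing down when I signed off. The sign-off gives no verdict, so success rests on the checks below.

- **Handle:** I pressed the red-tailed handle past the roller jaw into the fork clip and V. After I let go, the handle and the roller (back over the neck) showed in the cameras within a few pixels of the seated positions I calculated.
- **Plate:** I pushed it over from behind and it fell shut onto its sprung foot.
- **Pin:** It went through the plate into the hole below with almost no force until the collar met the plate. At hand-in the tool was at 70.5 mm, within 1 mm of the height I worked out for the pin fully home.
- **Plate held shut:** The press at hand-in was about 18 N, against the roughly 4 N needed. In a side picture taken one step earlier, at about 26 N, the plate's free edge matched the fully shut position.

A sideways force of about 6 N remained on the pin, probably from it resting against the hole wall. The force peaked at about 38 N while I pressed the handle in, close to the 40 N limit on the gripper's body, though that push went through the fingers. I did not touch anything else on the bench.

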